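# Set up a brass test plate on the tilting angle plate and hold it at the set angle

## Robot

A 6-joint arm with a two-finger parallel gripper is mounted at the origin on the work surface. World frame = base frame: x ahead of the robot, y to its left, z up, the work surface at z = 0. Lengths are in m, angles in rad, forces in N, time in s.
With the tool pointing down it reaches from about 0.3 to 0.875 m from the base axis. Payload 6.4 kg.
Tool frame: the origin (TCP) lies on the centre line of the jaws, within the pads' length; the fingertips stand 14 mm ahead of it and the grasp point (between the pads) lies 5 mm behind it; z points along the fingers, y is the line along which they close (so a half turn about z gives the same grasp; the last joint's range is limited). The gripper opens to 88 mm and grips with 3 to 60 N. Pads are 18 mm wide; open, the fingers measure 123 mm over their backs; the gripper's body (75 mm by 187 mm) begins 45 mm behind the grasp point.
Start: joints at [1.069, 0.181, 1.607, -0, 1.354, -0.206], TCP at [0.168, 0.55, 0.253] pointing down, gripper open.
Joint ranges: [-2.99, 2.99], [-0.89, 2.07], [0.3, 2.58], [-1.14, 4.28], [0, 2.63], [-3.12, 3.12]. Speed limits (rad/s): [2.57, 2.57, 3.01, 3.14, 3.14, 3.14].

## Interface

Orientations are given as a unit quaternion [w, x, y, z].
In Python, from station import manip gives the robot as it stands. The module is installed in compiled form; this text tells all that it offers.
- The arm moves only by the tool move_arm, never from a script. Its argument "steps" is a list of rows, each a list of 7 numbers: the shift along the tool's x, y, z in mm, then the turn, a rotation vector about the tool's x, y, z in degrees, then the closure, from 0 (fully open) to 1 (shut). A call has 1 to 20 rows; each row is the pose to reach, as a shift and turn from the pose commanded when the call began, along the tool's axes at that moment; what a row does not reach only later rows make up. A row lasts 1/10 s, in which the tool goes at most 50 mm and 8.59 degrees, less where a joint would pass 70% of its speed; a pose out of reach is approached as far as the arm can. A call with a gripper value outside its range is refused whole. The fingers move at their own pace and stop on an object; the grip force is fixed at half the most. Time passes only in rows, so rows that repeat a pose let the fingers close. It gives the time, the measured TCP pose, the force, the opening and the grip force at its end, in the units of the state.
- manip.state(): the state, without advancing time (a new reading comes with each control period).
- manip.camera(name): name is "scene" or "side" or "wrist"; returns the picture (480x640x3 uint8, red, green, blue); there is no depth.
- manip.calibration(name): a dict with "intrinsics" (3x3 intrinsics, pixels), "R" (3x3) and "t" (3): a world point X has camera coordinates R X + t. Camera axes: x right, y down, z forward; pixel columns grow to the right and rows downward; lengths in m; the calibration is good to about 2 mm. The wrist camera is an equidistant fisheye: a pixel r from the principal point sees the ray r / f radians off the axis. A picture is of the moment at which its call begins: read the wrist's pose just before it. calibration takes no time and is no camera call; for the wrist camera it gives the pose at the moment of the call.
- manip.close_job(): hands the job in; it is judged then, once.
Trained networks look in the newest picture that a camera, given by its name, has taken for a name from the list of things; names that differ only in an ending like _2 or _b are one class to them, and where a whole thing is asked for, a point or a joint stands for the part that bears it (a point fixed in the world has none). Each returns a list of dicts, best first, with "conf" (0 to 1); they miss things now and then, are a little off and sometimes report something else, mostly with a low value. They report only what shows in the picture. A call takes as long as a camera call.
- manip.trace(camera, label): "region" (480x640 bool, what is visible of it) and "at" ([column, row] in pixels, amid what is visible of it).
- manip.place_of(camera, label): "at" ([column, row] in pixels: a listed point, or the origin of a listed thing).
The state is a dict: "clock": time; "qpos": joint angles; "qd": joint speeds; "joint_torque": joint torques, N m; "tcp_pos": TCP position; "tool_rot": TCP orientation; "contact_force": force on the tool from outside, world axes, zero at the start; "wrist_torque": the same for the moment, N m; "grip_width": opening from 0.0 (shut) to 1.0 (fully open); "grasp_force": force on a finger pad.
Only numpy, scipy, OpenCV 4.12 (cv2) and the standard library are available. Lean on these libraries where they do the work, as an engineer would, in place of code of your own. Each camera call takes 0.05 s, during which the arm holds its last target. There are 200 camera calls.

## Task

Lay the brass test plate flat on the dark tilting table, without dropping it, one short end snug and square against the steel stop strip along the hinge, and let go of it. Then lift the free edge of the table, where the black handle is, until its yellow pointer lines up with the red index on the quadrant, the test plate still snug against the strip, and finish while holding it there, still, so that I can tighten the loose clamp. Do not shift the red index or the other things on the bench.

Things in the scene. Friction and masses are not known exactly. Their poses are not given: they have to be found in the camera images.
- coupon_center (a point): Brass test plate, loose, 36 x 60 x 6 mm (x, y, z of this frame), about 0.11 kg, two small dark holes in its face. The point is its centre, 3 mm above its underside. It starts lying flat on the bench, and is the same either way round. It is 36 mm wide across x, where it can be pinched.
- fixture: Tilting angle plate, fixed to the bench: grey base 226 x 176 x 14 mm, origin at the centre of its underside; x along the hinge, y from the dark table's free edge towards the hinge. Hinge axis at y = +75, z = +40 mm. A graduated aluminium quadrant stands upright at x = +100 to +106 mm, rim up to 155 mm above the bench: keep the gripper clear of it. Clamp lever on its outside.
- stop (a point): Steel stop strip on the dark table (190 x 140 x 12 mm) beside the hinge: 180 mm long (x), 8 wide, 8 high. Point: mid-length, foot of its face towards the free edge, on the table's top (46 mm above the bench at rest). Axes turn with the table: x, y as fixture, z out of its top. Hinge axis 20 mm in +y, 6 mm in -z. A seated test plate has its centre at y = -30, z = +3 mm, x within 77 mm
- handle (a point): Black U-shaped pull handle on the table's top near its free edge: a round bar 12 mm in diameter along x, on two posts 90 mm apart. The point is the middle of the bar, 45 mm above the table's top (91 mm above the bench at rest), 135 mm in -y and 51 mm in +z of the hinge axis. Axes as stop.
- tilt_table (a joint): Angle of the tilting table, rad: 0 = level, resting on its pads; grows to 1.0 as the free edge is lifted. The hinge swings freely (clamp loose): the table, about 0.5 to 1 kg, falls back when let go.
- pointer (a point): Yellow pointer on the table's side, lying across the quadrant's rim (4 mm thick). The point is its inner edge in front of the rim, 131 mm from the hinge axis in the table's -y. Axes as stop.
- index_tip (a point): Red index clipped on the quadrant's rim, 129 mm from the hinge axis, 4 mm thick; its -y points away from the hinge axis along its mark. It differs between starts and stays put unless knocked.
- index (a joint): Angle at which the red index is set, rad, measured like tilt_table: the pointer lines up with it when both are equal. From 0.42 to 0.80.
- vblock: Bystander: bright steel V-block, 60 x 46 x 40 mm, loose. Origin at the centre of its underside.
- ring_gauge: Bystander: dark steel ring gauge, 68 mm across, 20 mm high, loose, lying flat. Origin at the centre of its underside.
- wash_bottle: Bystander: white wash bottle with a red cap, 56 mm across, 130 mm high, loose, upright. Origin at the centre of its underside.

How it is judged:
By the outcome, as a careful person would: the job done as asked, in the order asked, and still so for the second after the job is handed in, while the arm keeps its last pose, push and grip.
It also fails if it takes over 50 s, if anything falls off the work surface, if the arm or the gripper's body presses on something with over 40 N, if the wrist force passes 120 N, or if a joint passes its speed limit or range.

## Working session

There is one attempt and no reset: what is moved stays moved. The work goes in short steps, Python scripts to look and compute and a tool call to move; the robot and the scene stay as the last step left them, time stands still between calls to the robot, and variables do not carry over. Pictures are saved under pics/ and viewed, at most 10 in all, crops included, and the job is handed in when it is done.

Besides the shell and the picture viewer there is one more tool, called after "Emit:" in YAML: its name, and indented under it one key for each argument. move_arm: Moves the arm, as the interface text tells. Its arguments: {"type":"object","properties":{"steps":{"type":"array"}},"required":["steps"]}

```bash
mkdir -p pics; cat > h.py <<'E'
import numpy as np, cv2
from scipy.spatial.transform import Rotation as R
from station import manip
def ray(cam,px):
    c=manip.calibration(cam);K=np.array(c["intrinsics"]);Rm=np.array(c["R"]);t=np.array(c["t"])
    d=np.array([(px[0]-K[0,2])/K[0,0],(px[1]-K[1,2])/K[1,1]])
    if cam=="wrist":
        r=np.hypot(*d); v=np.array([*(d/max(r,1e-9)*np.sin(r)),np.cos(r)])
    else: v=np.array([*d,1.])
    v/=np.linalg.norm(v)
    return -Rm.T@t, Rm.T@v
def onz(cam,px,z):
    o,v=ray(cam,px); return o+v*(z-o[2])/v[2]
def tri(obs):
    A=np.zeros((3,3));b=np.zeros(3)
    for o,v in obs:
        P=np.eye(3)-np.outer(v,v);A+=P;b+=P@o
    X=np.linalg.solve(A,b);return X,[round(1e3*np.linalg.norm((np.eye(3)-np.outer(v,v))@(X-o)),1) for o,v in obs]
def proj(cam,X):
    c=manip.calibration(cam);K=np.array(c["intrinsics"]);p=np.array(c["R"])@X+np.array(c["t"])
    if cam=="wrist":
        n=np.hypot(p[0],p[1]);th=np.arctan2(n,p[2]);q=p[:2]/max(n,1e-9)*th
    else:q=p[:2]/p[2]
    return np.array([K[0,0]*q[0]+K[0,2],K[1,1]*q[1]+K[1,2]])
def save(cam,name):
    im=manip.camera(cam);cv2.imwrite(f"pics/{name}.png",im[:,:,::-1]);return im
E
python3 - <<'E'
from h import *
np.set_printoptions(precision=4,suppress=True)
s=manip.state();print(s)
a=save("scene","s0");b=save("side","d0");
cv2.imwrite("pics/w0.png",manip.camera("wrist")[:,:,::-1])
for n in ["coupon_center","fixture","stop","handle","pointer","index_tip","vblock","ring_gauge","wash_bottle"]:
    obs=[]
    for c in ["scene","side","wrist"]:
        r=manip.place_of(c,n)
        if r:
            print(n,c,np.array(r[0]["at"]),round(r[0]["conf"],2))
            if r[0]["conf"]>.4: obs.append(ray(c,r[0]["at"]))
    if len(obs)>1: print("   ",*tri(obs))
    if len(obs)>2: print("   scene+side",*tri(obs[:2]))
E
```

```text
{'clock': 0.0, 'qpos': array([ 1.0687,  0.1815,  1.608 , -0.    ,  1.3538, -0.2063]), 'qd': array([ 0.0007, -0.0007,  0.0005, -0.0008,  0.0003,  0.0006]), 'joint_torque': array([ -0.0008, -43.389 , -34.1838,   0.0702,   0.0389,  -0.0002]), 'tcp_pos': array([0.1674, 0.5496, 0.2518]), 'tool_rot': array([-0.0003,  0.1474,  0.9891, -0.0008]), 'contact_force': array([-0.5652,  0.0841,  0.1042]), 'wrist_torque': array([-0.0367,  0.0262, -0.0033]), 'grasp_force': 0.0, 'grip_width': 0.9996677974466291}
coupon_center scene [413.3 319.4] 0.83
coupon_center side [199.4 214.3] 0.53
    [0.4569 0.2274 0.0048] [np.float64(9.1), np.float64(9.1)]
fixture scene [316.9 236.2] 0.55
fixture side [313.4 287.1] 0.68
    [ 0.5137 -0.1058 -0.0029] [np.float64(0.1), np.float64(0.1)]
stop scene [324.4 240.6] 0.67
stop side [301.6 259.6] 0.87
    [ 0.5244 -0.0567  0.0371] [np.float64(0.1), np.float64(0.1)]
handle scene [309.6 193.9] 0.95
handle side [331.4 282. ] 0.58
    [ 0.5002 -0.1673  0.0935] [np.float64(1.6), np.float64(1.6)]
pointer scene [268.9 222.9] 0.92
pointer side [376.3 271.2] 0.84
    [ 0.6154 -0.1832  0.0376] [np.float64(4.3), np.float64(4.3)]
index_tip scene [265.2 158.8] 0.57
index_tip side [368.3 235.7] 0.5
    [ 0.5748 -0.2064  0.209 ] [np.float64(19.9), np.float64(19.9)]
vblock scene [426.7 378.3] 0.73
vblock side [199.9 177. ] 0.69
    [0.5296 0.3488 0.0027] [np.float64(2.8), np.float64(2.8)]
ring_gauge scene [371.3 353.1] 0.57
ring_gauge side [199.6 215.6] 0.7
    [ 0.519   0.2462 -0.0546] [np.float64(60.6), np.float64(60.6)]
wash_bottle scene [267.5 160.9] 0.6
wash_bottle side [424.7 403. ] 0.86
    [ 0.4855 -0.4209  0.0046] [np.float64(2.7), np.float64(2.7)]
```

View pics/s0.png

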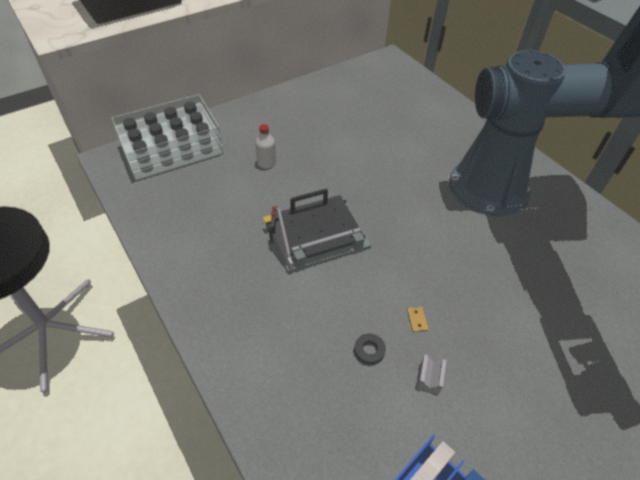

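View pics/d0.png

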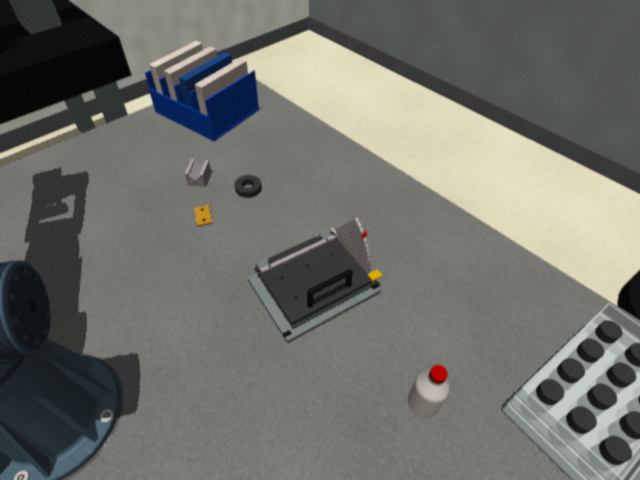

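The scene picture shows the plate at about (418,319), the ring at (370,349), the V-block at (432,373), and the fixture with its handle at (310,200) and quadrant on the far side. The side picture shows the plate at (203,215) and the red index at (364,234).

```bash
cat >> h.py <<'E'
def toolmove(p,q):  # target tcp pos, scipy Rotation -> shift mm, rotvec deg in tool frame
    s=manip.state();w=s["tool_rot"];R0=R.from_quat([w[1],w[2],w[3],w[0]])
    return np.round(R0.inv().apply(np.array(p)-s["tcp_pos"])*1e3,1),np.round((R0.inv()*q).as_rotvec(degrees=True),2)
def down(a): # tool down, tool y axis along world angle a or a+pi (nearest to current)
    s=manip.state();w=s["tool_rot"];R0=R.from_quat([w[1],w[2],w[3],w[0]])
    best=None
    for k in (0,np.pi):
        y=np.array([np.cos(a+k),np.sin(a+k),0]);z=np.array([0,0,-1.]);x=np.cross(y,z)
        q=R.from_matrix(np.c_[x,y,z]);m=(R0.inv()*q).magnitude()
        if best is None or m<best[0]: best=(m,q)
    return best[1]
def rect(cam,label,z):
    r=manip.trace(cam,label)
    if not r: return None
    ys,xs=np.nonzero(r[0]["region"])
    P=np.array([onz(cam,p,z)[:2] for p in zip(xs,ys)])*1e3
    (c,sz,a)=cv2.minAreaRect(P.astype(np.float32))
    if sz[0]<sz[1]: a+=90; sz=sz[::-1]   # a: long-side angle deg
    return np.round(c,1),np.round(sz,1),round(a%180,1),round(r[0]["conf"],2)
E
python3 - <<'E'
from h import *
manip.camera("scene");manip.camera("side")
for c in ["scene","side"]: print(rect(c,"coupon_center",.006))
print(toolmove([.46,.23,.2],down(0)))
w=manip.state()["tool_rot"];print(R.from_quat([w[1],w[2],w[3],w[0]]).as_matrix().round(2))
E
```

```text
None
(array([455.3, 226.2]), array([65.5, 36.7]), 65.0, 0.64)
(array([-373. , -220.9,   52.7]), array([-0.  ,  0.  , 73.05]))
[[-0.96  0.29  0.  ]
 [ 0.29  0.96 -0.  ]
 [-0.   -0.   -1.  ]]
```

View pics/w0.png

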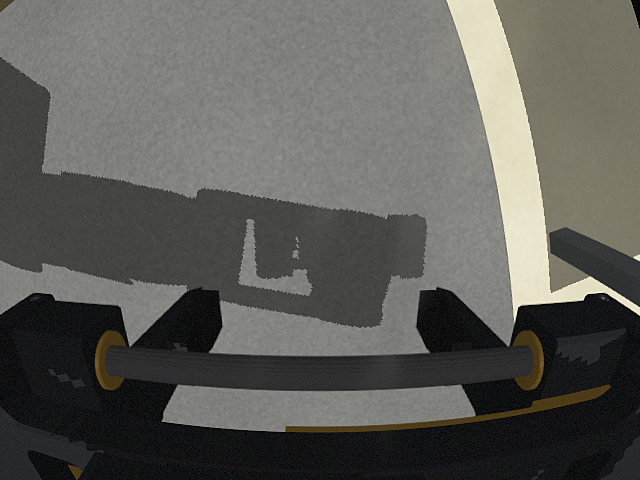

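The wrist view shows only bare bench, the arm's shadow and the fingers. Moving above the plate.

Emit:
move_arm:
  steps:
    - [-373, -221, 52, 0, 0, 98, 0]
    - [-373, -221, 52, 0, 0, 98, 0]
    - [-373, -221, 52, 0, 0, 98, 0]
    - [-373, -221, 52, 0, 0, 98, 0]
    - [-373, -221, 52, 0, 0, 98, 0]
    - [-373, -221, 52, 0, 0, 98, 0]
    - [-373, -221, 52, 0, 0, 98, 0]
    - [-373, -221, 52, 0, 0, 98, 0]
    - [-373, -221, 52, 0, 0, 98, 0]
    - [-373, -221, 52, 0, 0, 98, 0]
    - [-373, -221, 52, 0, 0, 98, 0]
    - [-373, -221, 52, 0, 0, 98, 0]
    - [-373, -221, 52, 0, 0, 98, 0]
    - [-373, -221, 52, 0, 0, 98, 0]
    - [-373, -221, 52, 0, 0, 98, 0]

```text
clock: 3.2
tcp_pos: [0.4599, 0.23, 0.2008]
tool_rot: [0.0, 0.843, 0.538, 0.0]
contact_force: [1.0, 0.0, 1.1]
grip_width: 1.0
grasp_force: 0.0
```

```bash
python3 - <<'E'
from h import *
save("wrist","w1");manip.camera("scene")
print(manip.state()["tcp_pos"])
for c in ["wrist","scene"]: 
  print(rect(c,"coupon_center",.006)); r=manip.place_of(c,"coupon_center"); print(r and (r[0]["at"],r[0]["conf"],onz(c,r[0]["at"],.003)))
a=rect("wrist","coupon_center",.006)
if a: print(toolmove([*(a[0]/1e3),.016],down(np.radians(a[2]-90))))
E
```

```text
[0.45990516 0.23003729 0.20072914]
(array([456. , 226.1]), array([60.7, 36. ]), 63.4, 0.76)
([316.9, 228.0], 0.78, array([0.45514104, 0.22290373, 0.003     ]))
(array([457.2, 227.3]), array([66.7, 38.8]), 62.0, 0.8)
([414.0, 317.0], 0.55, array([0.45881564, 0.21835167, 0.003     ]))
(array([ -5.2,  -1.9, 184.7]), array([-0.  ,  0.  ,  1.67]))
```

Emit:
move_arm:
  steps:
    - [-5, -2, 50, 0, 0, 1.5, 0.3]
    - [-5, -2, 100, 0, 0, 1.5, 0.4]
    - [-5, -2, 145, 0, 0, 1.5, 0.4]
    - [-5, -2, 170, 0, 0, 1.5, 0.4]
    - [-5, -2, 180, 0, 0, 1.5, 0.4]
    - [-5, -2, 184, 0, 0, 1.5, 0.4]
    - [-5, -2, 185, 0, 0, 1.5, 0.4]
    - [-5, -2, 185, 0, 0, 1.5, 0.65]
    - [-5, -2, 185, 0, 0, 1.5, 0.8]
    - [-5, -2, 185, 0, 0, 1.5, 0.8]
    - [-5, -2, 185, 0, 0, 1.5, 0.8]
    - [-5, -2, 185, 0, 0, 1.5, 0.8]

```text
clock: 4.75
tcp_pos: [0.4571, 0.2265, 0.017]
tool_rot: [0.0, 0.85, 0.527, 0.001]
contact_force: [-1.4, -0.6, 7.2]
grip_width: 0.397
grasp_force: 30.0
```

```bash
python3 - <<'E'
from h import *
print(manip.state()["clock"],toolmove([.49,-.03,.27],down(np.radians(-12))))
E
```

```text
4.75 (array([-214.7,  144.1, -253.1]), array([  0.11,  -0.07, -14.44]))
```

Emit:
move_arm:
  steps:
    - [0, 0, -20, 0, 0, 0, 0.8]
    - [0, 0, -60, 0, 0, 0, 0.8]
    - [0, 0, -100, 0, 0, 0, 0.8]
    - [0, 0, -140, 0, 0, 0, 0.8]
    - [-30, 20, -180, 0, 0, -3, 0.8]
    - [-60, 40, -210, 0, 0, -6, 0.8]
    - [-95, 65, -240, 0, 0, -9, 0.8]
    - [-130, 90, -253, 0, 0, -12, 0.8]
    - [-165, 112, -253, 0, 0, -14.4, 0.8]
    - [-195, 130, -253, 0, 0, -14.4, 0.8]
    - [-210, 141, -253, 0, 0, -14.4, 0.8]
    - [-215, 144, -253, 0, 0, -14.4, 0.8]
    - [-215, 144, -253, 0, 0, -14.4, 0.8]
    - [-215, 144, -253, 0, 0, -14.4, 0.8]

```text
clock: 6.15
tcp_pos: [0.489, -0.0295, 0.2686]
tool_rot: [-0.0, 0.777, 0.629, 0.0]
contact_force: [0.5, -0.2, -1.3]
grip_width: 0.398
grasp_force: 30.0
```

```bash
python3 - <<'E'
from h import *
save("wrist","w2");manip.camera("scene");manip.camera("side")
s=manip.state();print(s["clock"],s["tcp_pos"],s["grasp_force"])
Z={"stop":.046,"handle":.091,"fixture":0,"pointer":.04}
for n in Z:
  obs=[]
  for c in ["wrist","scene","side"]:
    r=manip.place_of(c,n)
    if r: print(n,c,np.round(r[0]["at"]),round(r[0]["conf"],2),onz(c,r[0]["at"],Z[n]).round(4)); obs.append(ray(c,r[0]["at"]))
  if len(obs)>1: print("  ",*tri(obs))
E
```

```text
6.3 [ 0.4891133  -0.02929403  0.26871143] 29.999487698078156
stop wrist [358. 227.] 0.67 [ 0.5244 -0.051   0.046 ]
stop scene [323. 240.] 0.94 [ 0.5309 -0.0547  0.046 ]
stop side [303. 257.] 0.65 [ 0.526  -0.0591  0.046 ]
   [ 0.52737399 -0.05543947  0.04090274] [np.float64(4.0), np.float64(2.7), np.float64(1.4)]
handle wrist [360. 353.] 0.89 [ 0.5016 -0.1642  0.091 ]
handle scene [309. 192.] 0.79 [ 0.4959 -0.1729  0.091 ]
handle side [330. 282.] 0.55 [ 0.5   -0.165  0.091]
   [ 0.49974591 -0.16593369  0.09413072] [np.float64(3.7), np.float64(3.5), np.float64(1.3)]
fixture wrist [353. 266.] 0.83 [ 0.5126 -0.1066  0.    ]
fixture scene [318. 233.] 0.83 [ 0.5075 -0.1123  0.    ]
fixture side [314. 286.] 0.66 [ 0.515  -0.1062  0.    ]
   [ 0.51193694 -0.1071383   0.00519733] [np.float64(2.4), np.float64(1.9), np.float64(1.7)]
pointer wrist [358. 352.] 0.71 [ 0.4994 -0.197   0.04  ]
pointer scene [266. 223.] 0.98 [ 0.6198 -0.1807  0.04  ]
pointer side [372. 273.] 0.73 [ 0.607  -0.1835  0.04  ]
   [ 0.56958646 -0.19229591  0.04369259] [np.float64(70.1), np.float64(48.2), np.float64(29.8)]
```

View pics/w2.png

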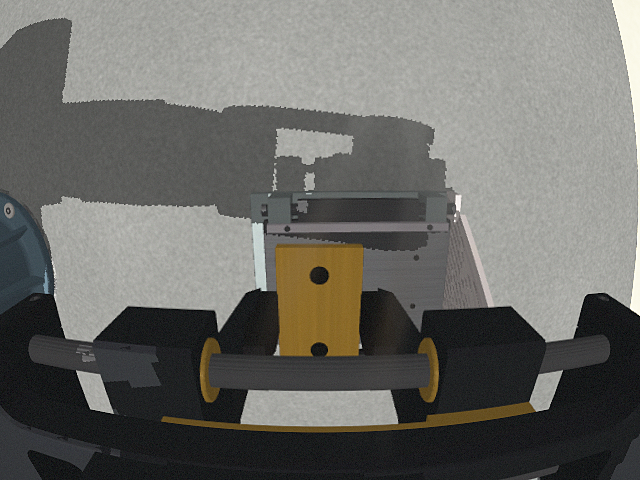

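The wrist view shows the plate held (276–363, 244–355), with the strip across rows ~222–234 from column 267 to 447.

```bash
python3 - <<'E'
from h import *
im=cv2.imread("pics/w2.png").astype(float).mean(2)
g=cv2.GaussianBlur(im,(0,0),1)
T=[];F=[]
for x in range(296,440,8):
    col=g[212:245,x];d=np.diff(col)
    up=212+np.argmax(d)+.5; dn=212+np.argmin(d)+.5
    print(x,up,dn,end="; ")
    T.append(onz("wrist",(x,up),.054));F.append(onz("wrist",(x,dn),.054))
print()
for P in (T,F):
    P=np.array(P)[:,:2]*1e3
    l=cv2.fitLine(P.astype(np.float32),cv2.DIST_HUBER,0,.01,.01).ravel()
    print(np.degrees(np.arctan2(l[1],l[0])),l[2:])
cv2.imwrite("pics/c.png",cv2.resize(cv2.imread("pics/w2.png")[180:320,240:500],None,fx=3,fy=3,interpolation=2))
r=manip.trace("wrist","stop");print(r and [(x["conf"],x["at"]) for x in r])
E
```

```text
296 222.5 232.5; 304 222.5 232.5; 312 222.5 231.5; 320 222.5 231.5; 328 222.5 231.5; 336 241.5 231.5; 344 221.5 231.5; 352 221.5 231.5; 360 221.5 231.5; 368 221.5 231.5; 376 221.5 231.5; 384 221.5 231.5; 392 221.5 231.5; 400 221.5 230.5; 408 221.5 230.5; 416 221.5 230.5; 424 221.5 230.5; 432 233.5 230.5; 
-11.312501 [515.63513  -42.945217]
-11.150429 [532.41656 -55.88125]
[(0.81, [383.1, 238.1])]
```

View pics/c.png

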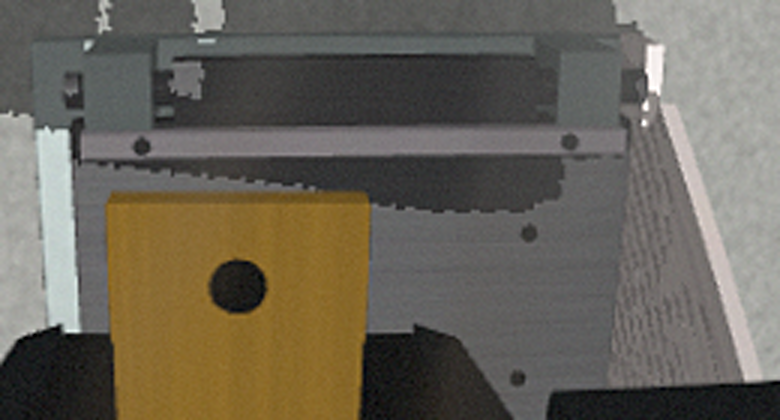

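```bash
python3 - <<'E'
from h import *
print(toolmove([.472,-.0821,.068],down(np.radians(-11.2))))
E
```

```text
(array([-54.1,  -6.1, 200.7]), array([-0.  ,  0.  , -0.86]))
```

Emit:
move_arm:
  steps:
    - [-25, -3, 20, 0, 0, -0.8, 0.8]
    - [-50, -6, 50, 0, 0, -0.8, 0.8]
    - [-54, -6, 95, 0, 0, -0.8, 0.8]
    - [-54, -6, 140, 0, 0, -0.8, 0.8]
    - [-54, -6, 175, 0, 0, -0.8, 0.8]
    - [-54, -6, 192, 0, 0, -0.8, 0.8]
    - [-54, -6, 199, 0, 0, -0.8, 0.8]
    - [-54, -6, 200, 0, 0, -0.8, 0.8]
    - [-54, -6, 200, 0, 0, -0.8, 0.8]

```text
clock: 7.85
tcp_pos: [0.4729, -0.0823, 0.0696]
tool_rot: [0.001, 0.773, 0.634, 0.0]
contact_force: [1.3, -0.9, -1.3]
grip_width: 0.396
grasp_force: 30.0
```

```bash
python3 - <<'E'
from h import *
save("wrist","w3");s=manip.state();print(s["clock"],s["tcp_pos"],s["contact_force"],s["grip_width"])
im=cv2.imread("pics/w3.png");cv2.imwrite("pics/c3.png",cv2.resize(im[100:400,150:550],None,fx=2,fy=2))
E
```

```text
7.9 [ 0.4731474  -0.08239328  0.06998528] [ 5.55753899e-04 -4.21335302e-01 -1.21137542e+00] 0.39761523838387447
```

View pics/c3.png

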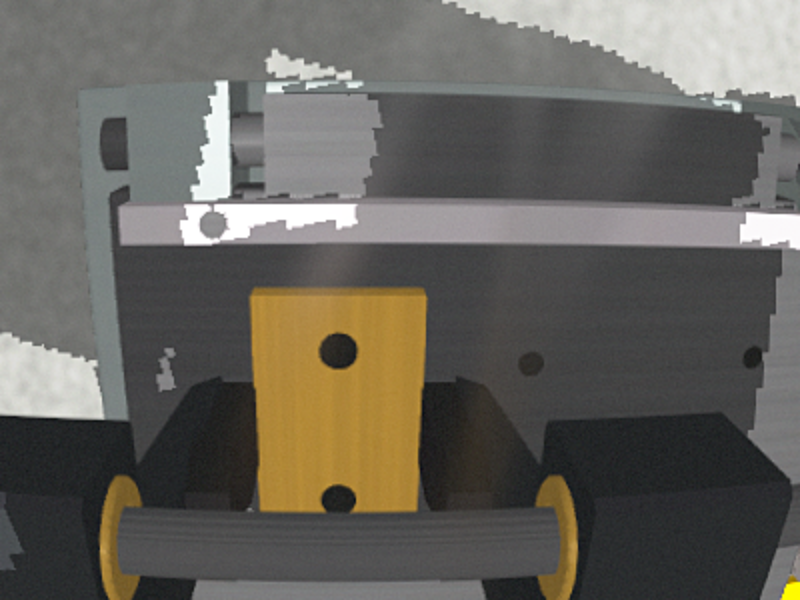

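The plate's front edge (crop row 290) sits parallel to the strip's face (row 245), with a gap of about 9 mm. Lowering.

Emit:
move_arm:
  steps:
    - [0, 0, 2, 0, 0, 0, 0.8]
    - [0, 0, 4, 0, 0, 0, 0.8]
    - [0, 0, 5, 0, 0, 0, 0.8]
    - [0, 0, 5.5, 0, 0, 0, 0.8]
    - [0, 0, 5.5, 0, 0, 0, 0.8]

```text
clock: 8.4
tcp_pos: [0.472, -0.0819, 0.0632]
tool_rot: [-0.0, 0.773, 0.634, -0.0]
contact_force: [0.6, -0.8, -1.5]
grip_width: 0.401
grasp_force: 30.0
```

Emit:
move_arm:
  steps:
    - [0, 0, 0.5, 0, 0, 0, 0.8]
    - [0, 0, 1, 0, 0, 0, 0.8]
    - [0, 0, 1.3, 0, 0, 0, 0.8]
    - [0, 0, 1.3, 0, 0, 0, 0.8]

```text
clock: 8.8
tcp_pos: [0.4722, -0.082, 0.0629]
tool_rot: [-0.0, 0.773, 0.635, -0.0]
contact_force: [-5.5, 1.3, 11.5]
grip_width: 0.393
grasp_force: 30.0
```

Emit:
move_arm:
  steps:
    - [1.5, 0, -0.5, 0, 0, 0, 0.8]
    - [3, 0, -0.5, 0, 0, 0, 0.8]
    - [4.5, 0, -0.5, 0, 0, 0, 0.8]
    - [6, 0, -0.5, 0, 0, 0, 0.8]
    - [6.5, 0, -0.5, 0, 0, 0, 0.8]
    - [6.5, 0, -0.5, 0, 0, 0, 0.8]

```text
clock: 9.4
tcp_pos: [0.4741, -0.076, 0.063]
tool_rot: [0.001, 0.773, 0.634, 0.0]
contact_force: [-0.4, -2.5, 5.2]
grip_width: 0.395
grasp_force: 30.0
```

Emit:
move_arm:
  steps:
    - [1, 0, 0, 0, 0, 0, 0.8]
    - [2, 0, 0, 0, 0, 0, 0.8]
    - [3, 0, 0, 0, 0, 0, 0.8]
    - [3, 0, 0, 0, 0, 0, 0.8]

```text
clock: 9.8
tcp_pos: [0.4748, -0.0731, 0.063]
tool_rot: [0.001, 0.773, 0.634, 0.0]
contact_force: [0.2, -2.2, 5.7]
grip_width: 0.397
grasp_force: 30.0
```

Emit:
move_arm:
  steps:
    - [1, 0, 0, 0, 0, 0, 0.8]
    - [2, 0, 0, 0, 0, 0, 0.8]
    - [2, 0, 0, 0, 0, 0, 0.8]

```text
clock: 10.1
tcp_pos: [0.4749, -0.0725, 0.063]
tool_rot: [0.002, 0.773, 0.635, -0.001]
contact_force: [-2.1, -10.6, 4.8]
grip_width: 0.395
grasp_force: 30.0
```

Contact with the strip at about 10 N. Letting go and rising to look.

Emit:
move_arm:
  steps:
    - [0, 0, 0, 0, 0, 0, 0.5]
    - [0, 0, 0, 0, 0, 0, 0.4]
    - [0, 0, 0, 0, 0, 0, 0.4]
    - [0, 0, -5, 0, 0, 0, 0.4]
    - [0, 0, -20, 0, 0, 0, 0.4]
    - [-5, 0, -50, 0, 0, 0, 0.4]
    - [-25, 0, -80, 0, 0, 0, 0.4]
    - [-40, 0, -90, 0, 0, 0, 0.4]
    - [-40, 0, -90, 0, 0, 0, 0.4]

```text
clock: 11.0
tcp_pos: [0.4678, -0.1115, 0.1547]
tool_rot: [0.002, 0.773, 0.634, 0.001]
contact_force: [-0.2, -0.1, 0.4]
grip_width: 0.599
grasp_force: 0.0
```

```bash
python3 - <<'E'
from h import *
save("wrist","w4");s=manip.state();print(s["clock"],s["tcp_pos"],s["contact_force"],s["grip_width"])
print(rect("wrist","coupon_center",.052))
im=cv2.imread("pics/w4.png");cv2.imwrite("pics/c4.png",cv2.resize(im[130:330,180:440],None,fx=3,fy=3,interpolation=2))
E
```

```text
11.05 [ 0.46694438 -0.11033304  0.15316514] [ 0.59204926  0.17669342 -0.15253825] 0.5984287804001649Traceback (most recent call last):
  File "<stdin>", line 3, in <module>
  File "h.py", line 42, in rect
    P=np.array([onz(cam,p,z)[:2] for p in zip(xs,ys)])*1e3
                ~~~^^^^^^^^^
  File "h.py", line 13, in onz
    o,v=ray(cam,px); return o+v*(z-o[2])/v[2]
        ~~~^^^^^^^^
  File "h.py", line 5, in ray
    c=manip.calibration(cam);K=np.array(c["intrinsics"]);Rm=np.array(c["R"]);t=np.array(c["t"])
ValueError: time passes only in moves, steps and waits
```

```bash
python3 - <<'E'
s=open("h.py").read()
s=s.replace("def ray(cam,px):\n    c=manip.calibration(cam)","import functools\n@functools.lru_cache\ndef cal(cam): return manip.calibration(cam)\ndef ray(cam,px):\n    c=cal(cam)")
s=s.replace('c=manip.calibration(cam);K=np.array(c["intrinsics"]);p','c=cal(cam);K=np.array(c["intrinsics"]);p')
open("h.py","w").write(s)
E
python3 - <<'E'
from h import *
im=save("wrist","w4");s=manip.state();print(s["clock"],s["tcp_pos"])
print(rect("wrist","coupon_center",.052))
cv2.imwrite("pics/c4.png",cv2.resize(im[130:330,180:440,::-1],None,fx=3,fy=3,interpolation=2))
E
```

```text
11.15 [ 0.46594284 -0.10908427  0.15155909]
(array([474. , -73.1]), array([58.5, 36. ]), 78.8, 0.6)
```

View pics/c4.png

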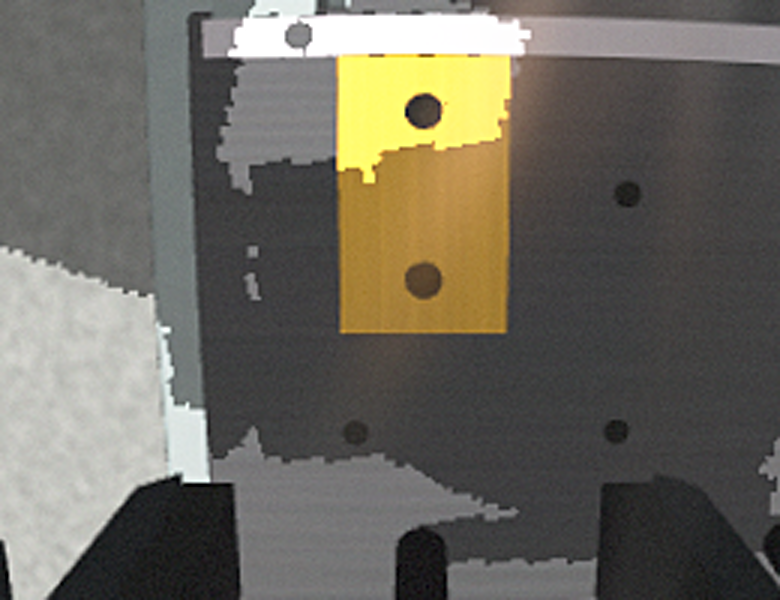

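The crop shows the plate against the strip, square (edge at row 55 along the strip, sides vertical). Next: hover over the handle with the camera side facing the quadrant.

```bash
python3 - <<'E'
from h import *
c=cal("wrist");s=manip.state();w=s["tool_rot"]
R0=R.from_quat([w[1],w[2],w[3],w[0]]);cp=-np.array(c["R"]).T@np.array(c["t"])
print(R0.inv().apply(cp-s["tcp_pos"]), R0.inv().as_matrix()@np.array(c["R"]).T)
y=np.radians(-101.2);Y=np.array([np.cos(y),np.sin(y),0]);Z=np.array([0,0,-1.])
print(toolmove([.4855,-.1634,.18],R.from_matrix(np.c_[np.cross(Y,Z),Y,Z])))
E
```

```text
[ 7.10239678e-02  5.88651090e-05 -1.30544324e-01] [[-1.53198309e-03 -9.59993903e-01 -2.80016714e-01]
 [ 9.99998533e-01 -1.68521096e-03  3.06451007e-04]
 [-7.66078333e-04 -2.80015833e-01  9.59995076e-01]]
(array([-49.6,  29.9, -28.8]), array([-1.400e-01,  6.000e-02,  8.997e+01]))
```

Emit:
move_arm:
  steps:
    - [-20, 10, -29, 0, 0, 15, 0.4]
    - [-50, 30, -29, 0, 0, 90, 0.4]
    - [-50, 30, -29, 0, 0, 90, 0.4]
    - [-50, 30, -29, 0, 0, 90, 0.4]
    - [-50, 30, -29, 0, 0, 90, 0.4]
    - [-50, 30, -29, 0, 0, 90, 0.4]
    - [-50, 30, -29, 0, 0, 90, 0.4]
    - [-50, 30, -29, 0, 0, 90, 0.4]
    - [-50, 30, -29, 0, 0, 90, 0.4]
    - [-50, 30, -29, 0, 0, 90, 0.4]
    - [-50, 30, -29, 0, 0, 90, 0.4]
    - [-50, 30, -29, 0, 0, 90, 0.4]
    - [-50, 30, -29, 0, 0, 90, 0.4]
    - [-50, 30, -29, 0, 0, 90, 0.4]
    - [-50, 30, -29, 0, 0, 90, 0.4]

```text
clock: 12.7
tcp_pos: [0.4862, -0.1646, 0.1812]
tool_rot: [-0.0, 0.995, -0.097, -0.0]
contact_force: [-0.3, 0.5, -0.3]
grip_width: 0.597
grasp_force: 0.0
```

```bash
cat >> h.py <<'E'
a0=np.radians(-11.2);U=np.array([np.cos(a0),np.sin(a0),0]);N=np.array([-np.sin(a0),np.cos(a0),0]);Zw=np.array([0,0,1.])
HN=.069;U0=.523
def pt(x,r,th): # point on -y ray of table, distance r from hinge, angle th
    return (U0+x)*U+(HN-r*np.cos(th))*N+(.040+r*np.sin(th))*Zw
def angs(cams,label,r,x=.104):
    for c in cams:
        for d in manip.place_of(c,label)[:3]:
            th=np.linspace(-.1,1.0,1101);P=np.array([proj(c,pt(x,r,t)) for t in th])
            e=np.hypot(*(P-d["at"]).T);i=e.argmin()
            print(label,c,np.round(d["at"],1),round(d["conf"],2),"th",round(th[i],3),"err px",round(e[i],1))
E
python3 - <<'E'
from h import *
save("wrist","w5");save("scene","s5");save("side","d5");s=manip.state();print(s["clock"],s["tcp_pos"],s["qpos"])
C=["wrist","scene","side"]
angs(C,"index_tip",.129);angs(C,"pointer",.131)
for c in C:
    r=manip.place_of(c,"handle");print(c,[(x["conf"],x["at"],onz(c,x["at"],.091)) for x in r])
print("expect handle",pt(0,.135,0)+.051*Zw, toolmove(pt(-.015,.135,0)+[0,0,.046],down(np.radians(-101.2))))
E
```

```text
12.85 [ 0.48620507 -0.16479207  0.18140846] [-5.58328764e-01  1.21564522e-01  1.82753854e+00  3.47126384e-05
  1.19251339e+00  1.20840728e+00]
index_tip wrist [235.6  33.6] 0.7 th 0.744 err px 19.5
index_tip scene [266.  208.2] 0.55 th 0.415 err px 6.4
pointer wrist [311.1  60.9] 0.81 th 0.213 err px 12.3
pointer scene [268.9 221.1] 0.85 th -0.023 err px 2.7
pointer side [372.1 271.3] 0.9 th 0.07 err px 1.5
wrist [(0.61, [317.8, 231.8], array([ 0.50220958, -0.16839818,  0.091     ])), (0.43, [165.9, 217.6], array([ 0.53113977, -0.07447428,  0.091     ]))]
scene [(0.91, [307.7, 193.1], array([ 0.5003065 , -0.17308934,  0.091     ])), (0.7, [429.4, 380.3], array([0.57047676, 0.37436114, 0.091     ]))]
side [(0.65, [331.2, 282.6], array([ 0.50158112, -0.16773347,  0.091     ]))]
expect handle [ 0.50022008 -0.16632761  0.091     ] (array([-1. , -1.2, 95.4]), array([-0.  ,  0.  , -0.05]))
```

View pics/w5.png

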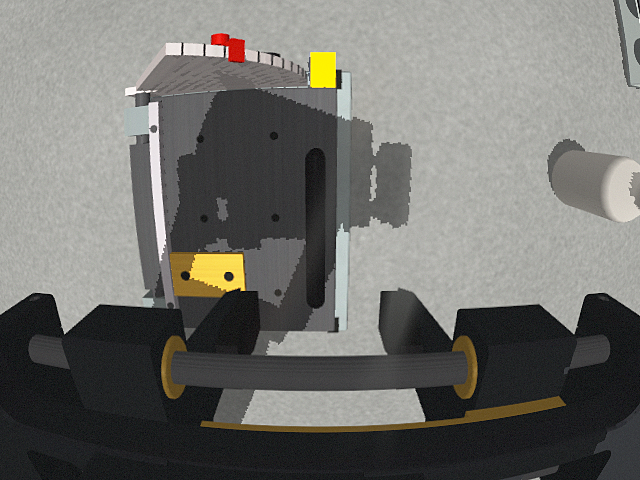

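The wrist view shows the plate seated against the strip (170–245, 253–297), the handle bar at column 316 centred between the fingers, the red index at (235,48), and the yellow pointer at (322,70). Descending to grip the bar.

Emit:
move_arm:
  steps:
    - [0, 0, 40, 0, 0, 0, 0.4]
    - [0, 0, 70, 0, 0, 0, 0.4]
    - [0, 0, 87, 0, 0, 0, 0.4]
    - [0, 0, 94, 0, 0, 0, 0.4]
    - [0, 0, 95, 0, 0, 0, 0.4]
    - [0, 0, 95, 0, 0, 0, 0.4]
    - [0, 0, 95, 0, 0, 0, 0.7]
    - [0, 0, 95, 0, 0, 0, 0.95]
    - [0, 0, 95, 0, 0, 0, 0.95]
    - [0, 0, 95, 0, 0, 0, 0.95]
    - [0, 0, 95, 0, 0, 0, 0.95]

```text
clock: 14.4
tcp_pos: [0.4864, -0.1644, 0.0866]
tool_rot: [-0.0, 0.995, -0.098, 0.0]
contact_force: [6.0, 16.4, 3.9]
grip_width: 0.174
grasp_force: 8.3
```

```bash
cat >> h.py <<'E'
def red_yel(cam,im):
    h=cv2.cvtColor(im,cv2.COLOR_RGB2HSV);out=[]
    for lo,hi in(((0,150,90),(6,255,255)),((25,180,120),(35,255,255))):
        m=cv2.inRange(h,lo,hi);n,l,st,ce=cv2.connectedComponentsWithStats(m)
        out.append([(st[i,:5].tolist(),ce[i].round(1).tolist()) for i in range(1,n) if st[i,4]>8])
    return out
E
python3 - <<'E'
from h import *
for c in ["wrist","scene","side"]: print(c,*red_yel(c,save(c,c[0]+"6")),sep="\n ")
s=manip.state();print(s["tcp_pos"],s["grip_width"])
# lift plan: rigid rotation about hinge by -th about U; tool frame shifts from now
w=s["tool_rot"];R0=R.from_quat([w[1],w[2],w[3],w[0]]);p0=s["tcp_pos"]
H=pt(0,0,0)
for th in np.arange(.04,.84,.04):
    Q=R.from_rotvec(-U*th);d=Q.apply(p0-H)+H-p0
    print(round(th,2),R0.inv().apply(d*1e3).round(1).tolist(),(R0.inv()*Q*R0).as_rotvec(degrees=True).round(1).tolist())
E
```

```text
wrist
 []
 [([306, 9, 39, 51, 1943], [324.8, 34.3])]
scene
 [([260, 125, 8, 5, 31], [263.5, 127.2])]
 []
side
 [([361, 231, 6, 7, 24], [363.8, 234.2]), ([430, 365, 18, 19, 251], [438.1, 373.7])]
 [([369, 271, 12, 8, 52], [374.6, 274.2])]
[ 0.48674634 -0.16241713  0.08660821] 0.1162009756082859
0.04 [-0.0, -2.0, -5.3] [-2.3, 0.0, -0.0]
0.08 [-0.0, -4.2, -10.5] [-4.6, 0.0, -0.0]
0.12 [-0.0, -6.6, -15.7] [-6.9, 0.0, -0.0]
0.16 [-0.0, -9.2, -20.7] [-9.2, 0.0, -0.0]
0.2 [-0.0, -12.0, -25.6] [-11.5, 0.0, -0.0]
0.24 [-0.0, -15.0, -30.4] [-13.8, 0.0, -0.0]
0.28 [-0.0, -18.2, -35.1] [-16.0, 0.0, -0.0]
0.32 [-0.0, -21.6, -39.6] [-18.3, 0.0, -0.0]
0.36 [-0.0, -25.2, -44.0] [-20.6, 0.0, -0.0]
0.4 [-0.0, -28.9, -48.3] [-22.9, 0.0, -0.0]
0.44 [-0.0, -32.8, -52.4] [-25.2, 0.0, -0.0]
0.48 [-0.0, -36.9, -56.3] [-27.5, 0.0, -0.0]
0.52 [-0.0, -41.1, -60.1] [-29.8, 0.0, -0.0]
0.56 [-0.1, -45.5, -63.7] [-32.1, 0.0, -0.0]
0.6 [-0.1, -50.0, -67.2] [-34.4, 0.0, -0.0]
0.64 [-0.1, -54.6, -70.4] [-36.7, 0.1, -0.0]
0.68 [-0.1, -59.4, -73.5] [-39.0, 0.1, -0.0]
0.72 [-0.1, -64.3, -76.4] [-41.3, 0.1, -0.0]
0.76 [-0.1, -69.3, -79.0] [-43.5, 0.1, -0.0]
0.8 [-0.1, -74.4, -81.5] [-45.8, 0.1, -0.0]
```

Bar gripped. Lifting to 0.40 rad, the tool turning with the table.

Emit:
move_arm:
  steps:
    - [0, -2, 0, 0, 0, 0, 0.95]
    - [0, -3, -2.6, -1.1, 0, 0, 0.95]
    - [0, -4, -5.3, -2.3, 0, 0, 0.95]
    - [0, -6.2, -10.5, -4.6, 0, 0, 0.95]
    - [0, -8.6, -15.7, -6.9, 0, 0, 0.95]
    - [0, -11.2, -20.7, -9.2, 0, 0, 0.95]
    - [0, -14, -25.6, -11.5, 0, 0, 0.95]
    - [0, -17, -30.4, -13.8, 0, 0, 0.95]
    - [0, -20.2, -35.1, -16, 0, 0, 0.95]
    - [0, -23.6, -39.6, -18.3, 0, 0, 0.95]
    - [0, -27.2, -44, -20.6, 0, 0, 0.95]
    - [0, -30.9, -48.3, -22.9, 0, 0, 0.95]
    - [0, -30.9, -48.3, -22.9, 0, 0, 0.95]
    - [0, -30.9, -48.3, -22.9, 0, 0, 0.95]

```text
clock: 15.95
tcp_pos: [0.4922, -0.1347, 0.1348]
tool_rot: [0.198, 0.975, -0.096, -0.019]
contact_force: [-0.6, -2.6, -2.5]
grip_width: 0.12
grasp_force: 30.0
```

```bash
python3 - <<'E'
from h import *
s=manip.state();print(s["clock"],s["tcp_pos"],s["contact_force"],s["grip_width"],s["grasp_force"],s["qpos"])
for c in ["wrist","scene","side"]: print(c,*red_yel(c,save(c,c[0]+"7")),sep="\n ")
C=["wrist","scene","side"]
angs(C,"index_tip",.129);angs(C,"pointer",.131)
a=cv2.imread("pics/w7.png");b=cv2.imread("pics/d7.png")[200:300,310:410];c=cv2.imread("pics/s7.png")[170:270,230:330]
cv2.imwrite("pics/m7.png",np.hstack([cv2.resize(a[:,100:540],(440,480)),np.vstack([cv2.resize(b,(240,240),interpolation=2),cv2.resize(c,(240,240),interpolation=2)])]))
E
```

```text
15.95 [ 0.49224276 -0.13467711  0.13484661] [-0.58376961 -2.60337187 -2.49956079] 0.119592042373223 29.988712817430496 [-0.27155487  0.2275223   1.86730468 -0.46054955  1.06270018  1.72520188]
wrist
 [([266, 0, 25, 33, 537], [281.7, 15.2]), ([600, 172, 25, 31, 581], [612.5, 186.4])]
 [([310, 9, 38, 51, 1915], [328.7, 34.1])]
scene
 [([260, 125, 8, 5, 31], [263.6, 127.2])]
 []
side
 [([361, 231, 6, 7, 24], [363.8, 234.2]), ([430, 365, 18, 19, 250], [438.2, 373.7])]
 []
index_tip scene [267.9 211.8] 0.43 th 0.296 err px 3.9
index_tip side [369.5 233.5] 0.51 th 0.738 err px 5.7
pointer wrist [310.   22.7] 0.81 th 0.602 err px 10.3
pointer scene [268.4 212.9] 0.58 th 0.234 err px 3.0
pointer side [373.  251.9] 0.94 th 0.448 err px 3.7[ WARN:0@2.887] global loadsave.cpp:275 findDecoder imread_('pics/d7.png'): can't open/read file: check file path/integrity
Traceback (most recent call last):
TypeError: 'NoneType' object is not subscriptable
```

```bash
python3 - <<'E'
from h import *
a=cv2.imread("pics/w7.png");b=cv2.imread("pics/s7.png")[200:300,310:410];c=manip.camera("scene")[170:270,220:320,::-1]
cv2.imwrite("pics/m7.png",np.hstack([cv2.resize(a[0:300,100:500],(800,600)[0:2])[:, :500],np.vstack([cv2.resize(b,(300,300),interpolation=2),cv2.resize(c,(300,300),interpolation=2)])]))
for c in ["wrist","side","scene"]:
  for x in (.098,.104,.110):
    print(c,x,"ptr .4:",proj(c,pt(x,.131,.4)).round(1),"idx",[proj(c,pt(x,.129,t)).round(1).tolist() for t in (.4,.5,.6,.7,.8)])
E
```

```text
wrist 0.098 ptr .4: [310.7  57.2] idx [[306.4, 57.2], [303.9, 51.0], [297.9, 43.9], [287.3, 36.0], [271.4, 27.3]]
wrist 0.104 ptr .4: [310.7  45.2] idx [[306.4, 45.3], [303.9, 38.2], [297.9, 30.3], [287.4, 21.3], [271.6, 11.5]]
wrist 0.11 ptr .4: [310.7  33.5] idx [[306.4, 33.5], [303.9, 25.7], [297.9, 16.9], [287.5, 7.0], [271.8, -3.9]]
side 0.098 ptr .4: [367.4 256.5] idx [[366.8, 256.1], [365.7, 250.6], [364.3, 244.8], [362.4, 238.9], [360.2, 232.9]]
side 0.104 ptr .4: [369.8 255.3] idx [[369.2, 254.9], [368.2, 249.4], [366.7, 243.6], [364.9, 237.7], [362.7, 231.7]]
side 0.11 ptr .4: [372.2 254.1] idx [[371.6, 253.7], [370.6, 248.2], [369.2, 242.4], [367.3, 236.5], [365.2, 230.5]]
scene 0.098 ptr .4: [274.2 208.7] idx [[274.5, 209.4], [275.0, 207.8], [275.7, 206.6], [276.6, 205.9], [277.6, 205.7]]
scene 0.104 ptr .4: [271.9 209.3] idx [[272.2, 210.0], [272.7, 208.4], [273.4, 207.2], [274.2, 206.5], [275.2, 206.3]]
scene 0.11 ptr .4: [269.6 209.9] idx [[269.8, 210.7], [270.3, 209.0], [271.0, 207.9], [271.8, 207.2], [272.8, 207.0]]
```

View pics/m7.png

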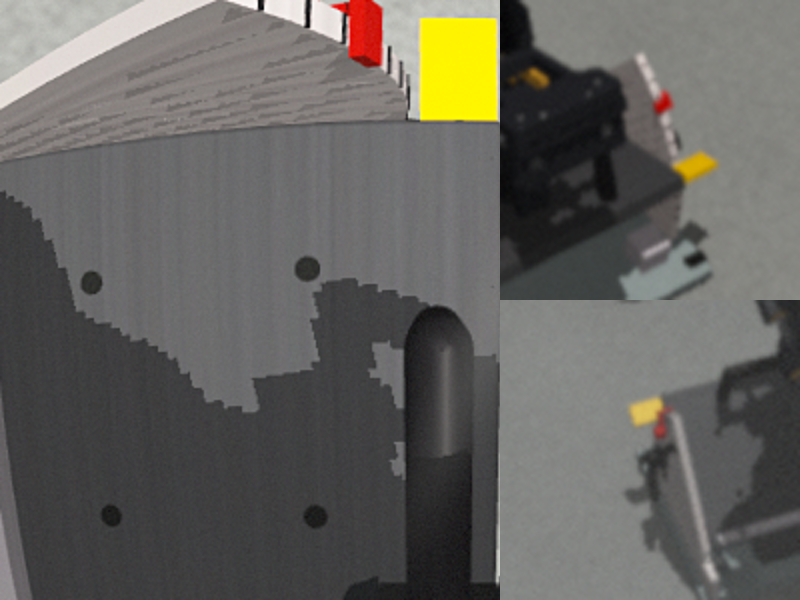

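The wrist view has the pointer's inner edge at column 310, where the model puts it for 0.40 rad. The red index is at columns 275–291, rows 0–33. I'll refine its angle from the earlier overhead view (w5), which shows it best.

```bash
cat > w5.py <<'E'
from h import *
def camof(p,Rt):  # wrist calibration for a tool pose
    M=np.array([[-.00153,-.95999,-.28002],[1,-.00169,.00031],[-.00077,-.28002,.96]])
    u,_,v=np.linalg.svd(M);M=u@v
    Rc=(Rt.as_matrix()@M).T;o=np.array(p)+Rt.apply([.07102,.00006,-.13054])
    return {"intrinsics":manip.calibration("wrist")["intrinsics"],"R":Rc,"t":-Rc@o}
E
python3 - <<'E'
from w5 import *
import h
q=[0.0,.995,-.0975,0.];Rt=R.from_quat([q[1],q[2],q[3],q[0]])
c=camof([.4862,-.1648,.1814],Rt);h.cal=lambda n:c
im=cv2.imread("pics/w5.png");hs=cv2.cvtColor(im,cv2.COLOR_BGR2HSV)
m=cv2.inRange(hs,(0,150,90),(6,255,255))
for r in range(30,68,2):
    x=np.nonzero(m[r,:400])[0]; print(r,(x.min(),x.max(),len(x)) if len(x) else "",end=" ; ")
my=cv2.inRange(hs,(25,180,120),(35,255,255));ys,xs=np.nonzero(my);print("yel",xs.min(),xs.max(),ys.min(),ys.max())
for x in (.095,.1,.106,.110,.12): print(x,"ptr",proj("wrist",pt(x,.131,0)).round(1),"idx(.124/.129)",[(t,proj("wrist",pt(x,.124,t)).round(1).tolist(),proj("wrist",pt(x,.129,t)).round(1).tolist()) for t in (.6,.65,.7,.75)])
# known points check: stop strip ends, handle bar ends
print("handle",proj("wrist",pt(0,.135,0)+.051*Zw), "stop",proj("wrist",pt(.09,.02,0)+[0,0,.014]))
E
```

```text
30  ; 32  ; 34 (np.int64(213), np.int64(227), 15) ; 36 (np.int64(211), np.int64(228), 18) ; 38 (np.int64(212), np.int64(235), 21) ; 40 (np.int64(211), np.int64(244), 34) ; 42 (np.int64(211), np.int64(244), 34) ; 44 (np.int64(211), np.int64(243), 31) ; 46 (np.int64(229), np.int64(243), 15) ; 48 (np.int64(229), np.int64(244), 16) ; 50 (np.int64(229), np.int64(243), 15) ; 52 (np.int64(229), np.int64(244), 16) ; 54 (np.int64(229), np.int64(243), 14) ; 56 (np.int64(229), np.int64(244), 16) ; 58 (np.int64(228), np.int64(243), 16) ; 60 (np.int64(228), np.int64(244), 17) ; 62 (np.int64(241), np.int64(241), 1) ; 64  ; 66  ; yel 195 335 52 278
0.095 ptr [311.1  88. ] idx(.124/.129) [(0.6, [255.4, 72.1], [262.1, 70.8]), (0.65, [247.0, 70.9], [253.5, 69.4]), (0.7, [237.9, 69.7], [244.0, 68.1]), (0.75, [228.1, 68.7], [233.7, 67.0])]
0.1 ptr [311.1  81.3] idx(.124/.129) [(0.6, [255.4, 63.3], [262.2, 61.9]), (0.65, [247.1, 61.9], [253.5, 60.3]), (0.7, [238.0, 60.6], [244.0, 58.8]), (0.75, [228.2, 59.4], [233.8, 57.5])]
0.106 ptr [311.1  73.3] idx(.124/.129) [(0.6, [255.5, 52.9], [262.3, 51.3]), (0.65, [247.2, 51.3], [253.6, 49.5]), (0.7, [238.1, 49.7], [244.2, 47.8]), (0.75, [228.4, 48.4], [233.9, 46.2])]
0.11 ptr [311.1  68. ] idx(.124/.129) [(0.6, [255.6, 46.0], [262.3, 44.4]), (0.65, [247.3, 44.3], [253.7, 42.4]), (0.7, [238.2, 42.6], [244.3, 40.5]), (0.75, [228.5, 41.1], [234.0, 38.8])]
0.12 ptr [311.1  55. ] idx(.124/.129) [(0.6, [255.8, 29.2], [262.5, 27.3]), (0.65, [247.6, 27.1], [254.0, 24.9]), (0.7, [238.6, 25.1], [244.6, 22.7]), (0.75, [228.9, 23.2], [234.5, 20.7])]
handle [316.63739415 233.38080904] stop [157.9813924  101.81562513]
```

```bash
cat >> h.py <<'E'
HB=pt(0,0,0)+.0005*N
def lift(dths):
    s=manip.state();w=s["tool_rot"];R0=R.from_quat([w[1],w[2],w[3],w[0]]);p0=s["tcp_pos"]
    for th in dths:
        Q=R.from_rotvec(-U*th);d=Q.apply(p0-HB)+HB-p0
        print(round(th,3),R0.inv().apply(d*1e3).round(1).tolist(),(R0.inv()*Q*R0).as_rotvec(degrees=True).round(1).tolist())
def theta():
    p=manip.state()["tcp_pos"]-HB;q=np.array([.4867,-.1624,.0866])-HB
    f=lambda v:np.arctan2(v[2],-v@N);return f(p)-f(q)
E
python3 - <<'E'
from h import *
print(theta(),manip.state()["contact_force"]);lift(np.arange(.03,.31,.03))
E
```

```text
0.3948930815247133 [ 1.28006919 -2.78704117 -2.06030018]
0.03 [-0.0, -1.4, -4.0] [-1.7, 0.0, 0.0]
0.06 [-0.0, -3.0, -8.0] [-3.4, 0.0, 0.0]
0.09 [-0.0, -4.7, -11.9] [-5.2, 0.0, 0.0]
0.12 [-0.0, -6.5, -15.8] [-6.9, 0.0, 0.0]
0.15 [-0.0, -8.4, -19.6] [-8.6, 0.0, 0.0]
0.18 [-0.0, -10.4, -23.4] [-10.3, 0.0, 0.0]
0.21 [-0.0, -12.5, -27.1] [-12.0, 0.0, 0.0]
0.24 [-0.0, -14.8, -30.7] [-13.8, 0.0, 0.0]
0.27 [-0.0, -17.1, -34.2] [-15.5, 0.0, 0.0]
0.3 [-0.0, -19.6, -37.7] [-17.2, 0.0, 0.0]
```

Emit:
move_arm:
  steps:
    - [0, -0.7, -2, -0.9, 0, 0, 0.95]
    - [0, -1.4, -4, -1.7, 0, 0, 0.95]
    - [0, -3, -8, -3.4, 0, 0, 0.95]
    - [0, -4.7, -11.9, -5.2, 0, 0, 0.95]
    - [0, -6.5, -15.8, -6.9, 0, 0, 0.95]
    - [0, -8.4, -19.6, -8.6, 0, 0, 0.95]
    - [0, -10.4, -23.4, -10.3, 0, 0, 0.95]
    - [0, -12.5, -27.1, -12, 0, 0, 0.95]
    - [0, -14.8, -30.7, -13.8, 0, 0, 0.95]
    - [0, -17.1, -34.2, -15.5, 0, 0, 0.95]
    - [0, -18.5, -36.2, -16.5, 0, 0, 0.95]
    - [0, -18.5, -36.2, -16.5, 0, 0, 0.95]
    - [0, -18.5, -36.2, -16.5, 0, 0, 0.95]

```text
clock: 17.75
tcp_pos: [0.4983, -0.1041, 0.1612]
tool_rot: [0.336, 0.937, -0.092, -0.033]
contact_force: [-2.0, -4.3, 2.8]
grip_width: 0.119
grasp_force: 29.8
```

```bash
python3 - <<'E'
from h import *
s=manip.state();print(s["clock"],theta(),s["contact_force"],s["grip_width"],s["grasp_force"])
W=save("wrist","w8");S=save("side","side8");C=save("scene","scene8")
for n,i in (("wrist",W),("side",S)): print(n,*red_yel(n,i),sep="\n ")
angs(["wrist","scene","side"],"index_tip",.129);angs(["wrist","scene","side"],"pointer",.131)
f=lambda i,w,h:cv2.resize(i[:,:,::-1],(w,h),interpolation=2)
top=f(W[0:300,100:500],800,600)[:300]
cv2.imwrite("pics/m8.png",np.vstack([f(W[0:150,150:550],800,300),np.hstack([f(S[210:270,330:410],400,300),f(C[180:240,230:310],400,300)])]))
for t in (.66,.68,.70,.72):print(t,"side ptr",proj("side",pt(.104,.131,t)),"wrist",proj("wrist",pt(.1,.131,t)),proj("wrist",pt(.1,.129,t)))
E
```

```text
17.75 0.6836114450941213 [-2.00594155 -4.26629494  2.83493057] 0.11887542287719158 29.79415588080883
wrist
 [([297, 26, 13, 28, 178], [304.2, 38.3]), ([511, 158, 20, 25, 381], [521.1, 169.4])]
 [([310, 9, 38, 51, 1934], [328.5, 34.0])]
side
 [([361, 231, 6, 7, 24], [363.8, 234.2]), ([430, 365, 18, 19, 248], [438.3, 373.6])]
 []
index_tip wrist [301.3  20.8] 0.47 th 0.922 err px 8.6
index_tip scene [267.1 209. ] 0.48 th 0.396 err px 5.2
index_tip side [370.7 234.4] 0.48 th 0.719 err px 6.6
pointer wrist [309.   25.5] 0.57 th 0.883 err px 7.0
pointer scene [268.2 206.4] 0.82 th 0.481 err px 4.4
pointer side [367.5 238. ] 0.97 th 0.687 err px 1.9
0.66 side ptr [366.19436264 240.20123207] wrist [311.27830924  54.65930987] [307.07312825  54.68062334]
0.68 side ptr [365.81044033 238.98917432] wrist [311.26593887  53.45534592] [307.00059078  53.49560936]
0.7 side ptr [365.41213472 237.77278773] wrist [311.13983844  52.21805756] [306.81440865  52.27875157]
0.72 side ptr [364.99964055 236.55275138] wrist [310.89494857  50.94659549] [306.50963931  51.02930247]
```

View pics/m8.png

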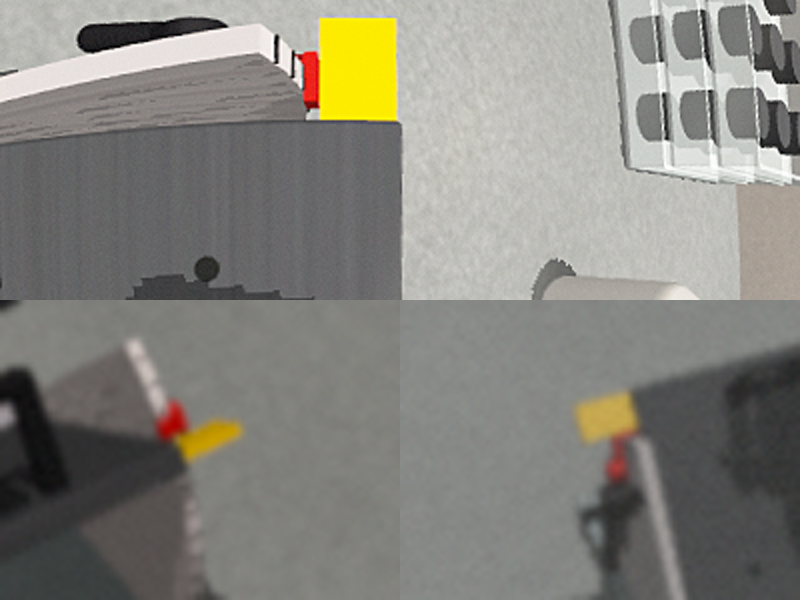

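The wrist crop shows the index tip meeting the pointer's inner edge at column 310. In the side crop the red is slightly above or level with the yellow. I'll quantify this with box models in the side view.

```bash
cat > cmp.py <<'E'
from h import *
def box(cam,xs,rs,th):
    t=.002
    P=[]
    for x in xs:
        for r in rs:
            for k in (-t,t):
                P.append(proj(cam,pt(x,r,th)+k*(np.sin(th)*N+np.cos(th)*Zw)))
    hull=cv2.convexHull((np.array(P)*16).astype(np.int32));m=np.zeros((7680,10240),np.uint8)
    M=cv2.moments(hull);return np.array([M["m10"]/M["m00"],M["m01"]/M["m00"]])/16,abs(M["m00"])/256
def blob(im,kind,roi):
    x0,x1,y0,y1=roi;c=im[y0:y1,x0:x1].astype(float)
    r,g,b=c[...,0],c[...,1],c[...,2]
    w=np.clip(r-np.maximum(g,b)-25,0,None) if kind=="red" else np.clip(np.minimum(r,g)-b-25,0,None)*(np.abs(r-g)<70)
    ys,xs=np.mgrid[y0:y1,x0:x1];return np.array([(w*xs).sum(),(w*ys).sum()])/w.sum(),w.sum()
PB=((.097,.121),(.131,.149));IB=((.099,.113),(.1205,.129))
E
python3 - <<'E'
from cmp import *
for f in ("s6","s7","side8"):
    im=cv2.imread(f"pics/{f}.png")[:,:,::-1]
    print(f,"red",blob(im,"red",(350,380,222,245)),"yel",blob(im,"yel",(355,395,225,290)))
for th in (0,.395,.66,.684,.70,.72,.74): print(th,"ptr",box("side",*PB,th),"idx",box("side",*IB,th))
im=cv2.imread("pics/side8.png")
print(im[228:246,356:378].tolist() if 0 else "")
E
```

```text
s6 red (array([363.98682284, 233.91039531]), np.float64(3415.0)) yel (array([374.48114889, 274.55562892]), np.float64(15145.0))
s7 red (array([363.99561129, 233.90407524]), np.float64(3190.0)) yel (array([374.6973165, 255.0496251]), np.float64(10136.0))
side8 red (array([365.19101412, 234.51964056]), np.float64(3895.0)) yel (array([371.04024211, 237.19793882]), np.float64(6113.0))
0 ptr (array([374.67114712, 275.88395181]), 98.318359375) idx (array([369.14610605, 271.37051793]), 30.884765625)
0.395 ptr (array([374.53284275, 256.23167603]), 85.033203125) idx (array([368.78298091, 253.95854545]), 29.349609375)
0.66 ptr (array([370.67053414, 239.71928863]), 64.13671875) idx (array([365.30959819, 239.42463605]), 24.931640625)
0.684 ptr (array([370.16684658, 238.15228918]), 61.515625) idx (array([364.88267243, 238.04490901]), 24.220703125)
0.7 ptr (array([369.82752379, 237.09326565]), 60.06640625) idx (array([364.60288747, 237.11259981]), 23.888671875)
0.72 ptr (array([369.41114492, 235.78279947]), 57.7734375) idx (array([364.19686897, 235.95607541]), 23.283203125)
0.74 ptr (array([368.93023195, 234.46400084]), 55.828125) idx (array([363.80028675, 234.81197607]), 22.98828125)
```

```bash
python3 - <<'E'
from w5 import *
import h
from scipy.optimize import least_squares
def sub(f,r0,r1,c0,c1):
    im=cv2.imread(f)[:,:,::-1].astype(float);w=np.clip((im[...,0]-np.maximum(im[...,1],im[...,2]))/120,0,1)
    out=[]
    for r in range(r0,r1,2):
        x=np.nonzero(w[r,c0:c1]>.5)[0]
        out.append((r,c0+x.min()-.0,c0+x.max()+1.) if len(x) else (r,))
    col=w[:,(out[0][1]+out[0][2])//2 if 0 else int((out[0][1]+out[0][2])/2)]
    y=np.nonzero(col[:100]>.5)[0]; return out,y.max()+1
print("w5",sub("pics/w5.png",48,64,200,260));print("w7",sub("pics/w7.png",8,36,240,300))
def yedge(f,rows):
    im=cv2.imread(f)[:,:,::-1].astype(float);w=np.minimum(im[...,0],im[...,1])-im[...,2]
    return [int(np.nonzero(w[r,290:360]>80)[0].min()+290) for r in rows]
print(yedge("pics/w5.png",(56,70,84)),yedge("pics/w7.png",(12,30,50)))
Rt=lambda q:R.from_quat([q[1],q[2],q[3],q[0]])
cs={"w5":camof([.4862,-.1648,.1814],Rt([0,.995,-.0975,0])),"w7":camof([.49224,-.13468,.13485],Rt([.198,.975,-.096,-.019]))}
h.cal=lambda n:cs[n]
def corners(n,x,r,th):return np.array([proj(n,pt(x,a,th)+k*(np.sin(th)*N+np.cos(th)*Zw)) for a in r for k in(-.002,.002)])
for n,t in(("w5",0),("w7",.395)): print(n,"ptr",corners(n,.0975,(.131,),t).round(1).tolist(),corners(n,.12,(.131,),t).round(1).tolist())
for t in (.68,.7,.72): print(t,[ (n,corners(n,.099,(.1205,.129),t).round(1).tolist()) for n in cs])
E
```

```text
w5 ([(48, np.float64(228.0), np.float64(245.0)), (50, np.float64(228.0), np.float64(245.0)), (52, np.float64(228.0), np.float64(245.0)), (54, np.float64(228.0), np.float64(245.0)), (56, np.float64(228.0), np.float64(245.0)), (58, np.float64(228.0), np.float64(245.0)), (60, np.float64(228.0), np.float64(245.0)), (62, np.float64(239.0), np.float64(242.0))], np.int64(62))
w7 ([(8, np.float64(274.0), np.float64(291.0)), (10, np.float64(274.0), np.float64(291.0)), (12, np.float64(274.0), np.float64(291.0)), (14, np.float64(275.0), np.float64(291.0)), (16, np.float64(274.0), np.float64(291.0)), (18, np.float64(274.0), np.float64(291.0)), (20, np.float64(275.0), np.float64(291.0)), (22, np.float64(274.0), np.float64(291.0)), (24, np.float64(274.0), np.float64(292.0)), (26, np.float64(274.0), np.float64(291.0)), (28, np.float64(274.0), np.float64(291.0)), (30, np.float64(278.0), np.float64(291.0)), (32, np.float64(281.0), np.float64(291.0)), (34,)], np.int64(33))
[310, 310, 310] [310, 310, 310]
w5 ptr [[310.7, 74.3], [310.6, 73.4]] [[310.4, 37.2], [310.3, 35.6]]
w7 ptr [[310.7, 39.5], [310.6, 37.1]] [[310.3, -20.7], [310.1, -24.7]]
0.68 [('w5', [[232.2, 45.4], [225.3, 43.8], [243.8, 42.7], [237.0, 41.0]]), ('w7', [[266.3, 9.9], [261.4, 6.1], [289.5, 7.5], [285.2, 3.6]])]
0.7 [('w5', [[228.1, 44.5], [221.0, 42.9], [239.5, 41.6], [232.4, 40.0]]), ('w7', [[263.4, 7.6], [258.2, 3.7], [286.8, 5.0], [282.2, 1.0]])]
0.72 [('w5', [[223.9, 43.5], [216.6, 42.0], [234.9, 40.5], [227.6, 38.9]]), ('w7', [[260.3, 5.3], [254.7, 1.3], [283.9, 2.5], [278.8, -1.7]])]
```

```bash
python3 - <<'E'
from w5 import *
import h
Rt=lambda q:R.from_quat([q[1],q[2],q[3],q[0]])
cs={"w5":camof([.4862,-.1648,.1814],Rt([0,.995,-.0975,0])),"w7":camof([.49224,-.13468,.13485],Rt([.198,.975,-.096,-.019]))}
cur=None
h.cal=lambda n:cs[cur]
def corners(n,x,r,th):
    global cur;cur=n
    return np.array([proj("wrist",pt(x,a,th)+k*(np.sin(th)*N+np.cos(th)*Zw)) for a in r for k in(-.002,.002)])
for n,t in(("w5",0),("w7",.395)): print(n,"ptr",corners(n,.0975,(.131,),t).round(1).tolist(),corners(n,.12,(.131,),t).round(1).tolist())
for t in (.66,.68,.7,.72): print(t,[ (n,corners(n,.099,(.1205,.129),t).round(1).tolist()) for n in cs])
E
```

```text
w5 ptr [[311.2, 85.0], [311.1, 84.2]] [[311.2, 55.6], [311.1, 54.4]]
w7 ptr [[311.4, 57.3], [311.3, 55.5]] [[311.4, 14.4], [311.3, 11.7]]
0.66 [('w5', [[243.8, 64.9], [238.1, 64.1], [254.5, 62.3], [248.8, 61.4]]), ('w7', [[274.4, 37.9], [270.6, 35.4], [294.9, 35.7], [291.5, 33.1]])]
0.68 [('w5', [[240.4, 64.4], [234.6, 63.7], [250.9, 61.7], [244.9, 60.8]]), ('w7', [[272.2, 36.4], [268.1, 33.9], [292.8, 34.0], [289.1, 31.4]])]
0.7 [('w5', [[236.9, 64.0], [230.9, 63.2], [247.1, 61.1], [240.9, 60.3]]), ('w7', [[269.8, 34.9], [265.4, 32.4], [290.5, 32.3], [286.5, 29.6]])]
0.72 [('w5', [[233.3, 63.5], [227.1, 62.8], [243.2, 60.6], [236.8, 59.7]]), ('w7', [[267.2, 33.4], [262.5, 30.9], [288.0, 30.6], [283.6, 27.8]])]
```

Estimates from w5, w7 and the side view, once the tip radius is consistent with the wrist view, agree on an index angle of about 0.72–0.73. The table is at about 0.68, so I'll raise it slowly.

```bash
python3 - <<'E'
from h import *
print(theta());lift([.01,.02,.03,.04])
E
```

```text
0.682230103653996
0.01 [-0.0, -0.5, -1.3] [-0.6, 0.0, 0.0]
0.02 [-0.0, -0.9, -2.7] [-1.1, 0.0, 0.0]
0.03 [-0.0, -1.4, -4.0] [-1.7, 0.0, 0.0]
0.04 [-0.0, -1.9, -5.4] [-2.3, 0.0, 0.0]
```

Emit:
move_arm:
  steps:
    - [0, -0.5, -1.3, -0.6, 0, 0, 0.95]
    - [0, -0.9, -2.7, -1.1, 0, 0, 0.95]
    - [0, -1.4, -4, -1.7, 0, 0, 0.95]
    - [0, -1.4, -4, -1.7, 0, 0, 0.95]
    - [0, -1.4, -4, -1.7, 0, 0, 0.95]

```text
clock: 18.7
tcp_pos: [0.499, -0.1005, 0.1634]
tool_rot: [0.35, 0.932, -0.092, -0.034]
contact_force: [-2.3, -3.8, 4.0]
grip_width: 0.122
grasp_force: 29.7
```

```bash
python3 - <<'E'
from cmp import *
s=manip.state();print(s["clock"],theta(),s["contact_force"],s["grasp_force"])
W=save("wrist","w9");S=save("side","side9");C=save("scene","scene9")
print(*red_yel("wrist",W),sep="\n")
print("side yel",blob(S,"yel",(366,395,225,290)))
d=S.astype(int)
for r in range(229,244): print(r,["%d/%d/%d"%tuple(d[r,c]) for c in range(360,374)])
for t in (.68,.7,.71,.72,.73): print(t,box("side",*PB,t)[0]+[0,-1.25])
for t in (.7,.72,.74): print(t,box("side",(.099,.113),(.1205,.131),t)[0]+[0,-1.25], box("side",(.099,.106),(.1205,.131),t)[0]+[0,-1.25])
E
```

```text
18.7 0.7133809400118551 [-2.25194834 -3.77849721  4.00858943] 29.741963669657707
[([299, 29, 10, 27, 142], [304.8, 41.2]), ([502, 157, 20, 24, 373], [512.3, 168.1])]
[([310, 9, 38, 51, 1928], [328.4, 34.0])]
side yel (array([370.55655362, 235.23153071]), np.float64(5455.0))
229 ['183/173/170', '193/182/179', '167/157/153', '111/96/93', '111/87/83', '129/115/110', '129/125/121', '131/130/125', '129/130/125', '127/127/122', '127/127/122', '127/128/123', '129/128/124', '129/128/123']
230 ['163/152/149', '187/176/172', '176/160/155', '148/104/101', '149/65/61', '151/90/86', '135/115/110', '128/125/122', '127/126/122', '124/125/120', '126/126/122', '128/128/124', '128/128/123', '129/128/124']
231 ['137/128/126', '171/159/157', '166/145/143', '169/110/105', '179/56/52', '170/57/52', '150/94/88', '132/120/116', '125/125/121', '124/125/121', '129/127/120', '132/127/116', '137/130/112', '138/131/113']
232 ['116/108/106', '147/132/130', '147/118/114', '164/90/87', '178/44/39', '169/25/24', '157/70/66', '137/113/105', '130/126/113', '132/127/111', '140/132/108', '150/132/85', '160/135/71', '164
[... 1753 characters left out ...]
54/55', '56/53/54', '57/54/54', '55/53/51', '76/74/71', '107/106/101', '125/125/120', '128/127/124', '129/129/124', '129/129/125', '127/127/124', '127/128/123']
243 ['56/54/56', '58/56/56', '60/59/59', '61/59/58', '71/67/66', '82/77/75', '93/90/87', '115/112/108', '127/125/121', '130/130/125', '130/130/126', '127/127/124', '125/125/121', '128/128/124']
0.68 [370.26443823 237.18760111]
0.7 [369.82752379 235.84326565]
0.71 [369.62489884 235.20905957]
0.72 [369.41114492 234.53279947]
0.73 [369.16805944 233.86932472]
0.7 [364.85117658 235.9119786 ] [363.40937305 236.61045956]
0.72 [364.46844388 234.74149717] [363.04318958 235.42792252]
0.74 [364.05774581 233.57587335] [362.62459506 234.26326726]
```

Pointer is at about 0.712 by both arm pose and side view. The index estimates (0.70–0.74) centre on about 0.715, so this is aligned. Checking that the plate is still seated.

```bash
python3 - <<'E'
from h import *
s=manip.state();print(s["clock"],theta(),s["qd"].round(4),s["contact_force"],s["grasp_force"])
th=theta()
def tp(x,y,z): # stop-frame point
    yy,zz=y-.020,z+.006
    return (U0+x)*U+(HN+yy*np.cos(th)+zz*np.sin(th))*N+(.04-yy*np.sin(th)+zz*np.cos(th))*Zw
for c in ("wrist","scene","side"):
    im=manip.camera(c);r=manip.trace(c,"coupon_center")
    E=np.array([proj(c,tp(-.0445+a*.018,-.03+b*.03,.006)) for a,b in((-1,-1),(1,-1),(1,1),(-1,1))])
    S=[proj(c,tp(x,0,.008)).round(1).tolist() for x in (-.08,0)]
    print(c,"expect",E.round(1).tolist(),"strip",S)
    for d in r[:1]:
        ys,xs=np.nonzero(d["region"]);print("  conf",d["conf"],len(xs),"bbox",xs.min(),xs.max(),ys.min(),ys.max(),"rect",cv2.boxPoints(cv2.minAreaRect(np.c_[xs,ys].astype(np.float32))).round(1).tolist())
E
```

```text
18.85 0.7130977904435891 [ 0.0007  0.0012  0.0003  0.0007 -0.002   0.0025] [-1.5506891  -4.98914291  2.95625314] 29.7434601187706
wrist expect [[221.0, 371.5], [212.8, 314.1], [112.6, 309.1], [126.1, 363.4]] strip [[131.7, 388.5], [101.8, 265.1]]
  conf 0.68 2012 bbox 113 212 303 347 rect [[113.0, 303.0], [212.0, 303.0], [212.0, 347.0], [113.0, 347.0]]
scene expect [[345.2, 207.8], [331.6, 211.7], [338.1, 235.4], [351.6, 231.4]] strip [[358.3, 229.5], [328.4, 238.4]]
  conf 0.66 103 bbox 337 350 210 235 rect [[337.0, 210.0], [350.0, 210.0], [350.0, 235.0], [337.0, 235.0]]
side expect [[280.2, 263.3], [296.3, 255.8], [285.8, 252.9], [270.5, 260.0]] strip [[262.6, 262.6], [296.4, 247.0]]
  conf 0.72 163 bbox 273 293 253 264 rect [[272.3999938964844, 258.79998779296875], [289.6000061035156, 250.1999969482422], [294.0, 259.0], [276.79998779296875, 267.6000061035156]]
```

```bash
python3 -c "
from station import manip
print(manip.close_job())"
```

```text
the job is handed in; nothing more can be done
None
```

I handed the job in with the plate seated square against the strip and the arm holding the table still by its handle at about 0.71 rad. The red index reads 0.70–0.74 rad in the images, so the line-up is good to about 0.02 rad; neither the index nor the bench items were touched, as far as the pictures and forces show.

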